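# Stack the porcelain mixing dishes and put the lid on

### The job

Clear up after painting: stack the mixing dishes upright in the middle of the round cork coaster, the purple dish first, then the teal one, then the orange one, each with its foot seated fully in the dish below, and finally close the stack with the dark wooden lid with the pale knob. The dishes are porcelain, so set each one, and the lid, down without dropping or tipping it, and leave the yellow dish, which is still in use, and the mug and the marker where they are.

Things in the scene. Friction and masses are not known exactly. Their poses are not given: they have to be found in the camera images.
- purple_dish_mid (a point): Purple porcelain mixing dish, round, straight-sided, open: 60 mm diameter, 42 mm tall, wall 3.5 mm, inner floor (white disc) 12 mm up. Its foot, 6 mm high, tapers downward from 48 to 41 mm and drops loosely into the 53 mm mouth of another dish: each dish raises a stack by 36 mm. 0.08 to 0.16 kg, loose. This point: on its axis half-way up, 21 mm above its underside; z up.
- teal_dish_mid (a point): Teal (blue-green) porcelain mixing dish, round, straight-sided, open: 60 mm diameter, 42 mm tall, wall 3.5 mm, inner floor (white disc) 12 mm up. Its foot, 6 mm high, tapers downward from 48 to 41 mm and drops loosely into the 53 mm mouth of another dish: each dish raises a stack by 36 mm. 0.08 to 0.16 kg, loose. This point: on its axis half-way up, 21 mm above its underside; z up.
- orange_dish_mid (a point): Orange porcelain mixing dish, round, straight-sided, open: 60 mm diameter, 42 mm tall, wall 3.5 mm, inner floor (white disc) 12 mm up. Its foot, 6 mm high, tapers downward from 48 to 41 mm and drops loosely into the 53 mm mouth of another dish: each dish raises a stack by 36 mm. 0.08 to 0.16 kg, loose. This point: on its axis half-way up, 21 mm above its underside; z up.
- lid_knob (a point): Dark wooden lid with a pale wooden knob, loose, 70-130 g. From its underside up: foot 0-6 mm (tapering 48 to 41 mm, fits a dish's mouth), disc of 60 mm diameter 6-12 mm, upright knob of 22 mm diameter 12-46 mm: keep fingertips above the disc. This point: on the knob, 34 mm above the underside; z up. On a dish, its underside lies 36 mm above the dish's underside.
- coaster_top (a point): Round cork coaster, light brown, 90 mm diameter, 8 mm thick, fixed to the table. This point is the centre of its upper face, 8 mm above the table.
- yellow_dish_mid (a point): Yellow dish of the same shape and size as the others, loose; it is in use and must stay where it is. This point is on its axis half-way up, 21 mm above its underside.
- mug_mid (a point): White mug, 76 mm diameter at the rim, 90 mm tall, with a handle at its +y side, loose; leave it. This point is on its axis half-way up, 45 mm above its underside.
- marker_mid (a point): Paint marker lying on the table, 135 mm long (along its x), 15 mm thick, orange, red and teal, loose; leave it. This point is its middle, 7.5 mm above the table.

How it is judged:
By the outcome, as a careful person would: the job done as asked, in the order asked, and still so for the second after the job is handed in, with the robot touching nothing.
It also fails if it takes over 115 s, if anything falls off the work surface, if the arm or the gripper's body presses on something with over 40 N, if the wrist force passes 120 N, or if a joint passes its speed limit or range.

### The arm

A 6-joint arm with a two-finger parallel gripper is mounted at the origin on the work surface. World frame = base frame: x ahead of the robot, y to its left, z up, the work surface at z = 0. Lengths are in m, angles in degrees, forces in N, time in s.
With the tool pointing down it reaches from about 0.225 to 0.875 m from the base axis. Payload 3.4 kg.
Tool frame: the origin (TCP) lies midway between the tips of the shut fingers; the grasp point (between the pads) lies 19 mm behind it (bot.pinch_z is the distance from the TCP to the grasp point, in m); z points along the fingers, y is the direction in which the jaws open and shut (so a half turn about z gives the same grasp; the last joint's range is limited). The gripper opens to 85 mm and grips with 20 to 120 N. Pads are 22 mm wide; open, the fingers measure 114 mm over their backs; the gripper's body (76 mm by 85 mm) begins 54 mm behind the grasp point. The pads swing forward as they close: fully open they stand 13 mm farther back than shut.
Start: joints at [-77.407, 15.808, 86.224, -0, 77.962, -6.933], TCP at [0.192, -0.542, 0.231] pointing down, gripper open.
Joint ranges: [-165.64, 165.64], [-43.16, 119.46], [12.63, 154.43], [-67.54, 247.53], [6.08, 155.33], [-154.97, 154.97]. Speed limits (degrees/s): [147.25, 147.25, 180, 180, 180, 180].

### API

Orientations are given as a 3x3 rotation matrix whose columns are the frame's x, y, z axes.
In Python, from rig import bot gives the robot as it stands.
- The arm moves only by the tool move_arm, never from a script. Its argument "deltas" is a list that holds one entry, the list of rows, each a list of 7 numbers: the shift along the tool's x, y, z in mm, then the turn, a rotation vector about the tool's x, y, z in degrees, then the opening, from 0 (shut) to 1 (fully open). A call has 1 to 20 rows; each row shifts and turns the commanded pose from where the row before left it, along the tool's axes as they then stand; what a row does not reach is not made up. A row lasts 1/8 s, in which the tool goes at most 62.5 mm and 10.7 degrees, less where a joint would pass 70% of its speed; a pose out of reach is approached as far as the arm can. A call is refused whole if a number of a shift passes 62.5 or a number of a turn 10.7, either way. A call with a gripper value outside its range is refused whole. The fingers move at their own pace and stop on an object; "force" is the grip in N (left out, the last holds). Time passes only in rows, so rows that do not move let the fingers close. It gives the time, the measured TCP pose, the force and the opening at its end, in the units of the state.
- bot.read_state(): the state, without advancing time (a new reading comes with each control period).
- bot.camera(name): name is "scene" or "top"; returns a dict with "img" (400x640x3 uint8, blue, green, red), "camera_matrix" (3x3 intrinsics, pixels), "R" (3x3) and "t" (3): a world point X has camera coordinates R X + t. Camera axes: x right, y down, z forward; pixel columns grow to the right and rows downward; lengths in m; the calibration is good to about 2 mm. A picture is of the moment at which its call begins. There is no depth.
- bot.job_done(): hands the job in, once; it reports no verdict.
The state is a dict: "t": time; "qpos": joint angles; "joint_vel": joint speeds; "joint_torque": joint torques, N m; "eef_pos": TCP position; "ee_rot": TCP orientation; "force": force on the tool from outside, world axes, zero at the start; "wrist_torque": the same for the moment, N m; "finger_gap": opening from 0.0 (shut) to 1.0 (fully open).
Only numpy, scipy, OpenCV 4.12 (cv2) and the standard library are available. Lean on these libraries where they do the work, as an engineer would, in place of code of your own. Each camera call takes 0.05 s, during which the arm holds its last target. There are 200 camera calls.

## Working session

There is one attempt and no reset: what is moved stays moved. The work goes in short steps, Python scripts to look and compute and a tool call to move; the robot and the scene stay as the last step left them, time stands still between calls to the robot, and variables do not carry over. Pictures are saved under pics/ and viewed, about 12 in all and at most 16, crops included, and the job is handed in when it is done.

Besides the shell and the picture viewer there is one more tool, called after "Request:" as a command line: name --argument value ..., lists and objects as JSON in quotes. move_arm: Moves the arm, as the interface text tells. Its arguments: {"type":"object","properties":{"deltas":{"type":"array","items":{"type":"array","items":{"type":"array","items":{"type":"number"}}}},"force":{"type":"number"}},"required":["deltas"]}

```bash
mkdir -p pics && ls && python3 - <<'E'
from rig import bot
import cv2,numpy as np
for n in("scene","top"):
    c=bot.camera(n); cv2.imwrite(f"pics/{n}0.png",c["img"]); np.savez(f"{n}0.npz",**c)
    print(n,c["camera_matrix"].round(1).tolist(),(-c["R"].T@c["t"]).round(3),c["R"].round(3).tolist())
s=bot.read_state(); print(s["t"],s["eef_pos"],np.round(s["ee_rot"],3).tolist(),s["finger_gap"],bot.pinch_z)
E
```

```text
pics
scene [[502.4, 0.0, 315.8], [0.0, 502.4, 195.4], [0.0, 0.0, 1.0]] [1.182 0.418 1.257] [[-0.519, 0.855, -0.016], [0.728, 0.432, -0.532], [-0.448, -0.288, -0.846]]
top [[397.3, 0.0, 324.8], [0.0, 397.3, 200.5], [0.0, 0.0, 1.0]] [0.379 0.012 0.914] [[0.013, -1.0, -0.011], [-0.98, -0.011, -0.199], [0.199, 0.013, -0.98]]
0.1 [ 0.19206049 -0.54147543  0.23050613] [[0.943, 0.334, -0.0], [0.334, -0.943, 0.002], [0.0, -0.002, -1.0]] 0.9976904249549392 0.0187
```

View pics/scene0.png

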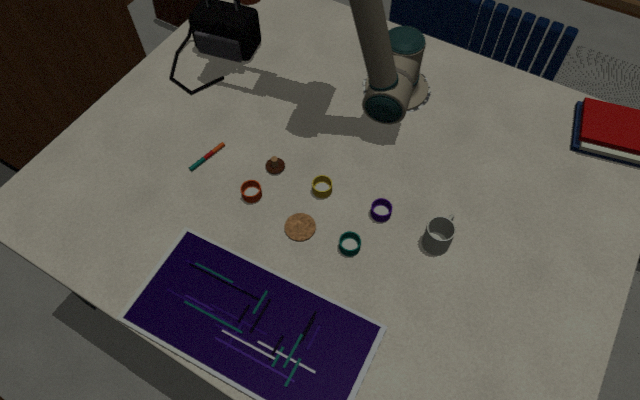

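View pics/top0.png

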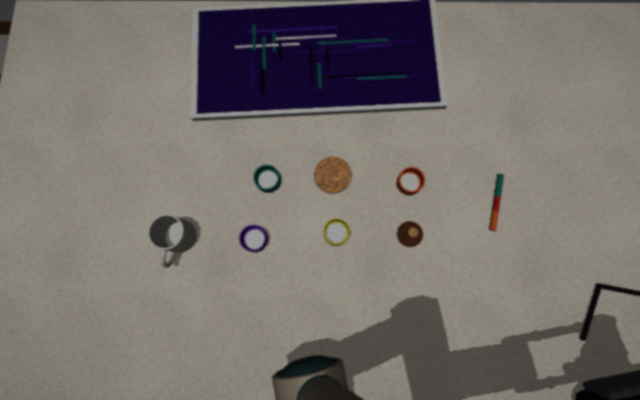

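The scene view shows, by pixel: purple (381,210), teal (349,243), orange (251,191), yellow (322,186), lid (275,165) and coaster (300,227). The top view has purple (254,238), teal (267,179), orange (410,181), yellow (337,232), lid (410,234), coaster (333,175), the mug at left and the marker at right. I'll measure them with masks and rays.

```bash
cat > h.py <<'E'
import cv2,numpy as np
def ray(c,p):
    d=c["R"].T@np.linalg.inv(c["camera_matrix"])@np.array([p[0],p[1],1.]); return -c["R"].T@c["t"],d/np.linalg.norm(d)
def onplane(c,p,z):
    o,d=ray(c,p); return o+d*(z-o[2])/d[2]
def tri(c1,p1,c2,p2):
    A=np.zeros((3,3));b=np.zeros(3)
    for c,p in((c1,p1),(c2,p2)):
        o,d=ray(c,p);M=np.eye(3)-np.outer(d,d);A+=M;b+=M@o
    return np.linalg.solve(A,b)
def hull(img,p,r,sat=70,hue=None):
    """hull of the saturated blob near p: (area centroid, bbox, mask count)"""
    hsv=cv2.cvtColor(cv2.GaussianBlur(img,(3,3),0),cv2.COLOR_BGR2HSV)
    m=(hsv[...,1]>sat)
    if hue: m&=(hsv[...,0]>=hue[0])&(hsv[...,0]<=hue[1])
    w=np.zeros(m.shape,np.uint8);cv2.circle(w,p,r,1,-1);m=(m&(w>0)).astype(np.uint8)
    n,l,s,_=cv2.connectedComponentsWithStats(m); k=1+np.argmax(s[1:,4])
    h=cv2.convexHull(np.argwhere(l==k)[:,::-1].astype(np.int32)); M=cv2.moments(h)
    return (M["m10"]/M["m00"],M["m01"]/M["m00"]),cv2.boundingRect(h),M["m00"]
E
python3 - <<'E'
from h import *
T=dict(np.load("top0.npz"));S=dict(np.load("scene0.npz"))
P=dict(purple=((254,238),(381,210),.021),teal=((267,179),(349,243),.021),orange=((410,181),(251,191),.021),yellow=((337,232),(322,186),.021),lid=((410,234),(275,165),.010),coaster=((333,175),(300,227),.006))
for k,(a,b,z) in P.items():
    for im,p in((T,a),(S,b)): pass
    t=hull(T["img"],a,24);s=hull(S["img"],b,22)
    print(k,np.round(t[0],1),t[1],np.round(s[0],1),s[1],"tri",tri(T,t[0],S,s[0]).round(4),"top",onplane(T,t[0],z)[:2].round(4),"sc",onplane(S,s[0],z)[:2].round(4))
hs=lambda im,p:cv2.cvtColor(im,cv2.COLOR_BGR2HSV)[p[1],p[0]]
print(hs(T["img"],(300,205)),hs(T["img"],(413,232)),hs(T["img"],(403,240)),hs(S["img"],(274,158)))
print("mug",onplane(T,(172,233),.045).round(3),"marker",onplane(T,(500,175),.008).round(3),onplane(T,(493,230),.008).round(3))
v=[cv2.resize(T["img"][140:270,140:520],None,fx=2,fy=2,interpolation=cv2.INTER_CUBIC),cv2.resize(S["img"][140:270,180:560-0],None,fx=2,fy=2,interpolation=cv2.INTER_CUBIC)]
cv2.imwrite("pics/crop1.png",np.clip(np.vstack(v).astype(float)*1.6,0,255).astype(np.uint8))
E
```

```text
purple [252.9 238. ] (239, 225, 28, 27) [380.8 209.6] (371, 198, 21, 24) tri [0.4731 0.1837 0.0217] top [0.4725 0.185 ] sc [0.4734 0.1824]
teal [266.7 177.9] (254, 165, 26, 27) [349.4 243.2] (339, 231, 22, 25) tri [0.6127 0.1586 0.0225] top [0.6127 0.1596] sc [0.6124 0.1576]
orange [410.7 180.2] (397, 166, 29, 29) [250.7 190.8] (240, 179, 22, 25) tri [ 0.6107 -0.1744  0.0205] top [ 0.6106 -0.1743] sc [ 0.6109 -0.1742]
yellow [336.3 231.3] (323, 218, 28, 28) [321.6 186.2] (311, 175, 22, 24) tri [ 0.4902 -0.0037  0.02  ] top [ 0.4898 -0.0031] sc [ 0.491  -0.0039]
lid [409.6 233.8] (397, 222, 26, 25) [274.8 164.9] (266, 156, 19, 18) tri [ 0.4883 -0.1721  0.005 ] top [ 0.4875 -0.1704] sc [ 0.4913 -0.1704]
coaster [332.4 174.5] (314, 156, 38, 38) [299.6 226.6] (284, 213, 32, 28) tri [ 6.286e-01  6.200e-03 -6.000e-04] top [0.6265 0.0069] sc [0.6318 0.0077]
[ 19  30 144] [ 15 135 125] [  8 184  50] [ 16 119 109]
mug [0.479 0.36  0.045] marker [ 0.629 -0.386  0.008] [ 0.499 -0.361  0.008]
```

View pics/crop1.png

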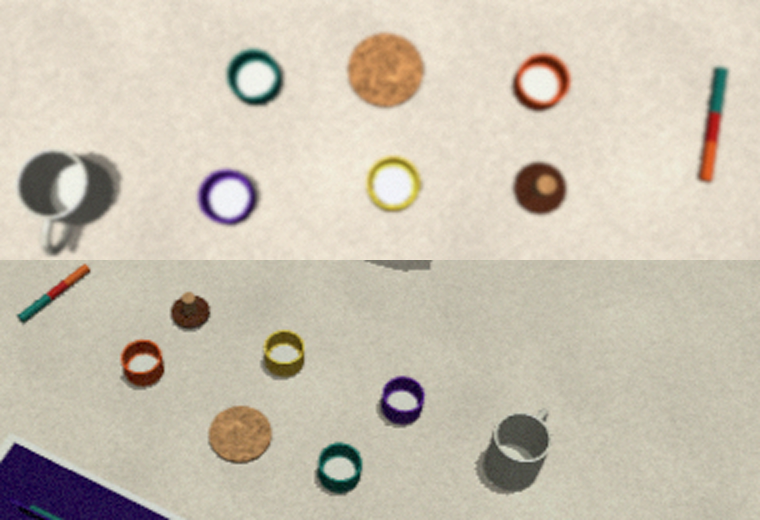

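Both views agree to about 2 mm. The heights also fit: 0.020–0.0225 m for the dishes, against 0.021 expected. First move: square the tool to the world axes and go above the purple dish.

Request:
move_arm --deltas '[[[0,0,0,0,0,9.75,1],[0,0,0,0,0,9.75,1],[17.5,-45.3,0,0,0,0,1],[17.5,-45.3,0,0,0,0,1],[17.5,-45.3,0,0,0,0,1],[17.5,-45.3,0,0,0,0,1],[17.5,-45.3,0,0,0,0,1],[17.5,-45.3,0,0,0,0,1],[17.5,-45.3,0,0,0,0,1],[17.5,-45.3,0,0,0,0,1],[17.5,-45.3,0,0,0,0,1],[17.5,-45.3,0,0,0,0,1],[17.5,-45.3,0,0,0,0,1],[17.5,-45.3,0,0,0,0,1],[17.5,-45.3,0,0,0,0,1],[17.5,-45.3,0,0,0,0,1],[17.5,-45.3,0,0,0,0,1],[17.5,-45.3,0,0,0,0,1],[0,0,0,0,0,0,1],[0,0,0,0,0,0,1]]]' --force 30

```text
t: 2.6
eef_pos: [0.4711, 0.1825, 0.2307]
ee_rot: [[1.0, 0.001, -0.002], [0.001, -1.0, -0.001], [-0.002, 0.001, -1.0]]
force: [0.3, 0.0, -0.5]
finger_gap: 1.002
```

Request:
move_arm --deltas '[[[2.3,-1.5,45,0,0,0,1],[0,0,45,0,0,0,1],[0,0,45,0,0,0,1],[0,0,40,0,0,0,1],[0,0,30,0,0,0,1],[0,0,18,0,0,0,1],[0,0,0,0,0,0,1]]]'

```text
t: 3.48
eef_pos: [0.4726, 0.1828, 0.0074]
ee_rot: [[1.0, -0.001, -0.004], [-0.001, -1.0, -0.001], [-0.004, 0.001, -1.0]]
force: [0.4, 0.1, 1.2]
finger_gap: 1.003
```

Request:
move_arm --deltas '[[[0,0,0,0,0,0,0.5],[0,0,0,0,0,0,0.5],[0,0,0,0,0,0,0.5],[0,0,0,0,0,0,0.5],[0,0,0,0,0,0,0.5]]]' --force 30

```text
t: 4.1
eef_pos: [0.475, 0.1841, 0.0097]
ee_rot: [[1.0, 0.001, 0.002], [0.001, -1.0, -0.0], [0.002, 0.0, -1.0]]
force: [-1.4, -2.7, 5.9]
finger_gap: 0.692
```

```bash
python3 - <<'E'
from rig import bot
import cv2,numpy as np
s=bot.read_state();print(s["t"],s["eef_pos"],s["force"],s["finger_gap"])
o=[cv2.resize(bot.camera(n)["img"][a:a+120,b:b+160],None,fx=3,fy=3) for n,a,b in(("top",170,180),("scene",140,300))]
cv2.imwrite("pics/g1.png",np.clip(np.hstack(o)*1.6,0,255)[:, :])
cv2.imwrite("pics/g1.png",cv2.resize(cv2.imread("pics/g1.png"),(800,300)))
E
```

```text
4.1 [0.4750317  0.1841289  0.00971149] [-1.36075774 -2.71918856  5.94453972] 0.6915556781924476[ WARN:0@1.610] global loadsave.cpp:1063 imwrite_ Unsupported depth image for selected encoder is fallbacked to CV_8U.
```

View pics/g1.png

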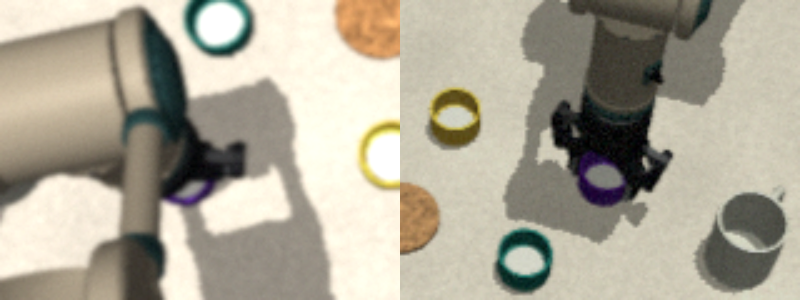

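The purple dish is between the pads at gap 0.69, about 59 mm, and it is upright. Lifting it now and carrying it over the coaster.

Request:
move_arm --deltas '[[[0,0,-8,0,0,0,0.5],[0,0,-20,0,0,0,0.5],[0,0,-30,0,0,0,0.5],[0,0,-30,0,0,0,0.5],[15,17,-10,0,0,0,0.5],[25,28,0,0,0,0,0.5],[30,35,0,0,0,0,0.5],[30,35,0,0,0,0,0.5],[30,34,0,0,0,0,0.5],[15,18,0,0,0,0,0.5],[10,10,0,0,0,0,0.5],[0,0,0,0,0,0,0.5],[0,0,0,0,0,0,0.5],[0,0,0,0,0,0,0.5]]]'

```text
t: 5.95
eef_pos: [0.6284, 0.0087, 0.1064]
ee_rot: [[1.0, 0.002, -0.001], [0.002, -1.0, 0.0], [-0.001, -0.0, -1.0]]
force: [0.4, 0.2, -1.5]
finger_gap: 0.693
```

```bash
cat > look.py <<'E'
import sys
from rig import bot
from h import *
def go(name,crops):
    s=bot.read_state();print(s["t"],np.round(s["eef_pos"],4),np.round(s["force"],1),round(s["finger_gap"],3))
    o=[];C={}
    for n,a,b in crops:
        c=bot.camera(n);C[n]=c
        o.append(cv2.resize(c["img"][a:a+120,b:b+140],(400,343),interpolation=cv2.INTER_CUBIC))
    cv2.imwrite(f"pics/{name}.png",np.clip(np.hstack(o).astype(float)*1.6,0,255).astype(np.uint8)); return C
E
python3 - <<'E'
from look import *
C=go("c1",(("top",110,265),("scene",150,230)))
pr=lambda c,X:(lambda v:np.round(v[:2]/v[2],1))(c["camera_matrix"]@(c["R"]@np.array(X)+c["t"]))
e=bot.read_state()["eef_pos"]
for n in C: print(n,"coaster",pr(C[n],[.629,.007,.008]),"dish expected",pr(C[n],[e[0]-.0015,e[1],e[2]+.011]))
p=tuple(int(v) for v in pr(C["scene"],[e[0],e[1],e[2]+.011]))
h=hull(C["scene"]["img"],p,24,70,(112,145));print(h, onplane(C["scene"],h[0],e[2]+.011))
E
```

```text
5.95 [0.6284 0.0087 0.1064] [ 0.4  0.2 -1.5] 0.693
top coaster [332.4 173.2] dish expected [332.1 160.1]
scene coaster [299.9 225.4] dish expected [298.9 205.2]
((295.406216505895, 205.47266881028938), (287, 191, 19, 27), 311.0) [0.63274671 0.00082011 0.11745483]
```

View pics/c1.png

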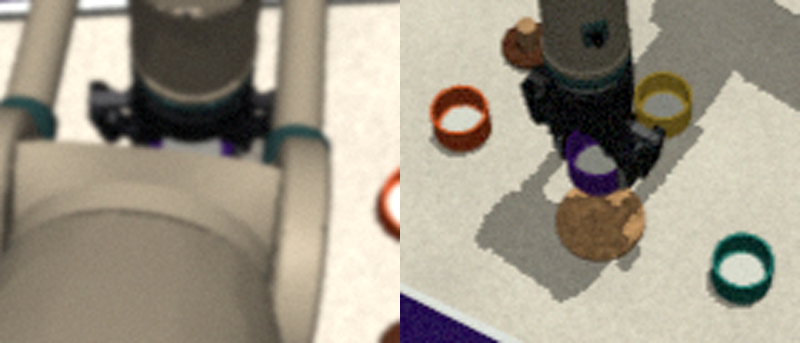

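Request:
move_arm --deltas '[[[2,1.5,25,0,0,0,0.5],[0,0,30,0,0,0,0.5],[0,0,18,0,0,0,0.5],[0,0,8,0,0,0,0.5],[0,0,0,0,0,0,0.5],[0,0,0,0,0,0,0.5]]]'

```text
t: 6.8
eef_pos: [0.632, 0.006, 0.0262]
ee_rot: [[1.0, 0.001, 0.002], [0.001, -1.0, -0.0], [0.002, 0.0, -1.0]]
force: [-0.3, 0.4, -0.5]
finger_gap: 0.692
```

Request:
move_arm --deltas '[[[0,0,2,0,0,0,0.5],[0,0,2,0,0,0,0.5],[0,0,2,0,0,0,0.5],[0,0,0,0,0,0,0.5],[0,0,0,0,0,0,0.5]]]'

```text
t: 7.42
eef_pos: [0.6313, 0.006, 0.0193]
ee_rot: [[1.0, 0.0, -0.0], [0.0, -1.0, -0.0], [-0.0, 0.0, -1.0]]
force: [-0.2, -0.3, -1.1]
finger_gap: 0.692
```

Request:
move_arm --deltas '[[[-0.7,-0.8,1,0,0,0,0.5],[0,0,0.7,0,0,0,0.5],[0,0,0,0,0,0,0.5],[0,0,0,0,0,0,0.5]]]'

```text
t: 7.92
eef_pos: [0.6304, 0.0069, 0.0178]
ee_rot: [[1.0, 0.0, -0.0], [0.0, -1.0, 0.0], [-0.0, -0.0, -1.0]]
force: [-1.9, 0.2, 1.7]
finger_gap: 0.695
```

Contact shows as +2.8 N at 0.0178 m, against 0.0177 predicted. Releasing and retreating clear of the view.

Request:
move_arm --deltas '[[[0,0,0.3,0,0,0,0.72],[0,0,0,0,0,0,0.78],[0,0,0,0,0,0,0.85],[0,0,0,0,0,0,1],[0,0,0,0,0,0,1],[0,0,0,0,0,0,1],[0,0,-15,0,0,0,1],[0,0,-40,0,0,0,1],[0,0,-50,0,0,0,1],[-10,-50,0,0,0,0,1],[-10,-50,0,0,0,0,1],[0,-50,0,0,0,0,1],[0,0,0,0,0,0,1],[0,0,0,0,0,0,1]]]'

```text
t: 9.68
eef_pos: [0.6106, 0.1567, 0.123]
ee_rot: [[1.0, 0.001, 0.001], [0.001, -1.0, -0.001], [0.001, 0.001, -1.0]]
force: [0.3, -0.6, -0.4]
finger_gap: 0.999
```

```bash
python3 - <<'E'
from look import *
C=go("c2",(("top",110,265),("scene",170,230)))
hs=hull(C["scene"]["img"],(301,222),24,70,(112,145));ht=hull(C["top"]["img"],(333,170),24,70,(112,145))
print(hs[:2],ht[:2],onplane(C["scene"],hs[0],.029).round(4),onplane(C["top"],ht[0],.029).round(4),tri(C["top"],ht[0],C["scene"],hs[0]).round(4))
for n,p in(("top",(333,174)),("scene",(300,227))):
    h=hull(C[n]["img"],p,26,55);print(n,"coaster hull w/ dish",np.round(h[0],1),h[1])
E
```

```text
9.675 [0.6106 0.1567 0.123 ] [ 0.3 -0.6 -0.4] 0.999
((299.4685534591195, 221.4734950584007), (290, 210, 20, 24)) ((332.1318136769078, 170.9279814998348), (320, 158, 25, 27)) [0.6284 0.0063 0.029 ] [0.6288 0.0077 0.029 ] [0.6287 0.0072 0.0301]
top coaster hull w/ dish [332.1 174.8] (313, 157, 39, 37)
scene coaster hull w/ dish [299.6 225.9] (284, 210, 32, 32)
```

View pics/c2.png

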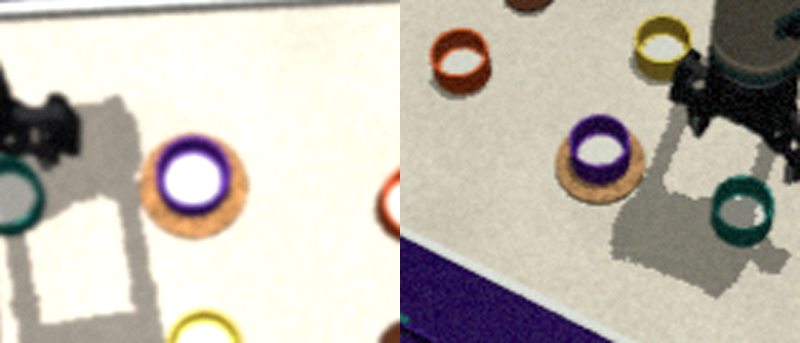

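The purple dish stands upright, measured at (0.629, 0.007), with its mid-height at 0.030 m against 0.029 expected. That is the coaster's middle to about 1 mm. In the crop the gripper is already above the teal dish, so I'll take it next.

Request:
move_arm --deltas '[[[2,-2,35,0,0,0,1],[0,0,40,0,0,0,1],[0,0,25,0,0,0,1],[0,0,14,0,0,0,1],[0,0,0,0,0,0,1],[0,0,0,0,0,0,1],[0,0,0,0,0,0,0.5],[0,0,0,0,0,0,0.5],[0,0,0,0,0,0,0.5],[0,0,0,0,0,0,0.5],[0,0,0,0,0,0,0.5]]]'

```text
t: 11.15
eef_pos: [0.6133, 0.1589, 0.0098]
ee_rot: [[1.0, 0.001, 0.002], [0.001, -1.0, -0.0], [0.002, 0.0, -1.0]]
force: [-1.0, -0.5, 5.0]
finger_gap: 0.705
```

Request:
move_arm --deltas '[[[0,0,-8,0,0,0,0.5],[0,0,-20,0,0,0,0.5],[0,0,-35,0,0,0,0.5],[0,0,-35,0,0,0,0.5],[0,0,-12,0,0,0,0.5],[0,0,0,0,0,0,0.5],[0,0,0,0,0,0,0.5]]]'

```text
t: 12.02
eef_pos: [0.6113, 0.1587, 0.1166]
ee_rot: [[1.0, 0.0, -0.003], [0.0, -1.0, -0.001], [-0.003, 0.001, -1.0]]
force: [0.0, 0.1, -1.6]
finger_gap: 0.705
```

Request:
move_arm --deltas '[[[2,15,0,0,0,0,0.5],[3,30,0,0,0,0,0.5],[3,35,0,0,0,0,0.5],[3,35,0,0,0,0,0.5],[3,25,0,0,0,0,0.5],[2,11.5,0,0,0,0,0.5],[0,0,20,0,0,0,0.5],[0,0,20,0,0,0,0.5],[0,0,8,0,0,0,0.5],[0,0,0,0,0,0,0.5],[0,0,0,0,0,0,0.5],[0,0,0,0,0,0,0.5]]]'

```text
t: 13.52
eef_pos: [0.6291, 0.0074, 0.0711]
ee_rot: [[1.0, 0.001, 0.002], [0.001, -1.0, -0.0], [0.002, 0.0, -1.0]]
force: [0.2, -1.0, -0.4]
finger_gap: 0.702
```

```bash
python3 - <<'E'
from look import *
C=go("c3",(("top",110,265),("scene",170,230)))
E
```

```text
13.525 [0.6291 0.0074 0.0711] [ 0.2 -1.  -0.4] 0.702
```

View pics/c3.png

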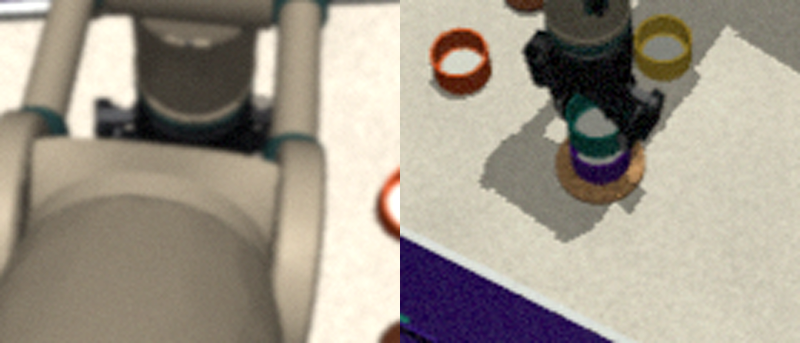

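The teal dish hangs upright directly over the purple one (scene crop), about 11 mm above the rim. Lowering in small steps.

Request:
move_arm --deltas '[[[0,0,5,0,0,0,0.5],[0,0,4,0,0,0,0.5],[0,0,3,0,0,0,0.5],[0,0,2,0,0,0,0.5],[0,0,0,0,0,0,0.5],[0,0,0,0,0,0,0.5]]]'

```text
t: 14.38
eef_pos: [0.6287, 0.0073, 0.0564]
ee_rot: [[1.0, 0.001, 0.0], [0.001, -1.0, -0.0], [0.0, 0.0, -1.0]]
force: [-0.5, 0.4, -1.4]
finger_gap: 0.706
```

Request:
move_arm --deltas '[[[0,0,1,0,0,0,0.5],[0,0,1,0,0,0,0.5],[0,0,0,0,0,0,0.5],[0,0,0,0,0,0,0.5]]]'

```text
t: 14.88
eef_pos: [0.6286, 0.0073, 0.0543]
ee_rot: [[1.0, 0.0, 0.0], [0.0, -1.0, -0.0], [0.0, 0.0, -1.0]]
force: [-0.1, 1.0, -1.7]
finger_gap: 0.702
```

Request:
move_arm --deltas '[[[0,0,0.7,0,0,0,0.5],[0,0,0.3,0,0,0,0.5],[0,0,0,0,0,0,0.5],[0,0,0,0,0,0,0.5]]]'

```text
t: 15.38
eef_pos: [0.6287, 0.0073, 0.0538]
ee_rot: [[1.0, 0.0, 0.001], [0.0, -1.0, -0.0], [0.001, 0.0, -1.0]]
force: [-1.0, 0.2, 4.6]
finger_gap: 0.704
```

Contact at 0.0538 m, exactly the predicted seat height. Releasing, then going to the orange dish.

Request:
move_arm --deltas '[[[0,0,0,0,0,0,0.73],[0,0,0,0,0,0,0.79],[0,0,0,0,0,0,0.86],[0,0,0,0,0,0,1],[0,0,0,0,0,0,1],[0,0,0,0,0,0,1],[0,0,-15,0,0,0,1],[0,0,-40,0,0,0,1],[0,0,-45,0,0,0,1],[-3,30,0,0,0,0,1],[-3,40,0,0,0,0,1],[-4,40,0,0,0,0,1],[-4,40,0,0,0,0,1],[-4,31.7,0,0,0,0,1],[0,0,0,0,0,0,1],[0,0,0,0,0,0,1]]]'

```text
t: 17.38
eef_pos: [0.6107, -0.1739, 0.154]
ee_rot: [[1.0, 0.0, 0.001], [0.0, -1.0, 0.0], [0.001, -0.0, -1.0]]
force: [-0.0, 0.1, 0.9]
finger_gap: 0.999
```

```bash
python3 - <<'E'
from look import *
C=go("c4",(("top",110,265),("scene",160,230)))
hs=hull(C["scene"]["img"],(300,205),24,70,(75,100));ht=hull(C["top"]["img"],(333,166),24,70,(75,100))
print(hs[:2],ht[:2],tri(C["top"],ht[0],C["scene"],hs[0]).round(4),onplane(C["scene"],hs[0],.065),onplane(C["top"],ht[0],.065))
E
```

```text
17.375 [ 0.6107 -0.1739  0.154 ] [-0.   0.1  0.9] 0.999
((299.24793729372936, 215.06105610561053), (289, 203, 21, 25)) ((332.07142857142856, 167.03869047619045), (320, 153, 25, 29)) [0.6278 0.0076 0.065 ] [0.62794166 0.00713025 0.065     ] [0.62755597 0.00805845 0.065     ]
```

View pics/c4.png

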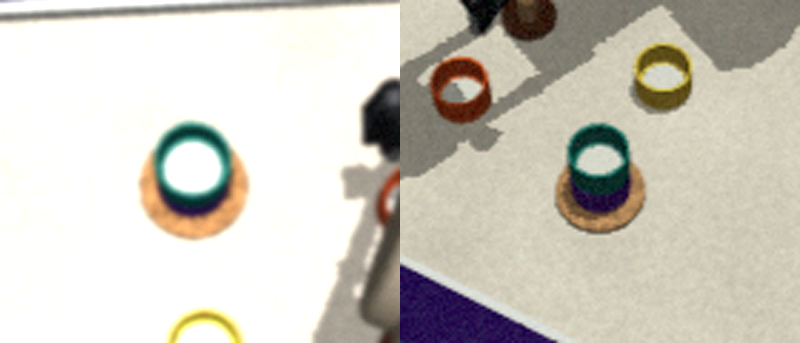

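The teal dish is seated, with its mid-height measured at 0.0650 m against 0.065 expected, centred at (0.628, 0.0076). Picking orange.

Request:
move_arm --deltas '[[[0,0.5,35,0,0,0,1],[0,0,45,0,0,0,1],[0,0,35,0,0,0,1],[0,0,20,0,0,0,1],[0,0,11,0,0,0,1],[0,0,0,0,0,0,1],[0,0,0,0,0,0,1],[0,0,0,0,0,0,0.5],[0,0,0,0,0,0,0.5],[0,0,0,0,0,0,0.5],[0,0,0,0,0,0,0.5],[0,0,0,0,0,0,0.5]]]'

```text
t: 18.98
eef_pos: [0.6113, -0.1751, 0.0084]
ee_rot: [[1.0, 0.0, 0.002], [0.0, -1.0, -0.001], [0.002, 0.001, -1.0]]
force: [-1.5, 0.5, 6.3]
finger_gap: 0.682
```

Request:
move_arm --deltas '[[[0,0,-8,0,0,0,0.5],[0,0,-20,0,0,0,0.5],[0,0,-35,0,0,0,0.5],[0,0,-40,0,0,0,0.5],[0,0,-25,0,0,0,0.5],[0,0,-12,0,0,0,0.5],[0,0,0,0,0,0,0.5],[0,0,0,0,0,0,0.5]]]'

```text
t: 19.98
eef_pos: [0.6097, -0.1745, 0.1458]
ee_rot: [[1.0, 0.0, -0.003], [0.0, -1.0, 0.001], [-0.003, -0.001, -1.0]]
force: [0.3, -0.4, -1.6]
finger_gap: 0.682
```

Request:
move_arm --deltas '[[[2,-15,0,0,0,0,0.5],[3,-30,0,0,0,0,0.5],[3,-40,0,0,0,0,0.5],[3,-40,0,0,0,0,0.5],[3,-30,0,0,0,0,0.5],[2,-20,0,0,0,0,0.5],[1,-7.7,10,0,0,0,0.5],[0,0,20,0,0,0,0.5],[0,0,9,0,0,0,0.5],[0,0,0,0,0,0,0.5],[0,0,0,0,0,0,0.5],[0,0,0,0,0,0,0.5]]]'

```text
t: 21.48
eef_pos: [0.6281, 0.0075, 0.109]
ee_rot: [[1.0, 0.0, 0.001], [0.0, -1.0, -0.0], [0.001, 0.0, -1.0]]
force: [0.0, 1.3, -0.1]
finger_gap: 0.68
```

```bash
python3 - <<'E'
from look import *
C=go("c5",(("scene",150,230),))
E
```

```text
21.475 [0.6281 0.0075 0.109 ] [ 0.   1.3 -0.1] 0.68
```

View pics/c5.png

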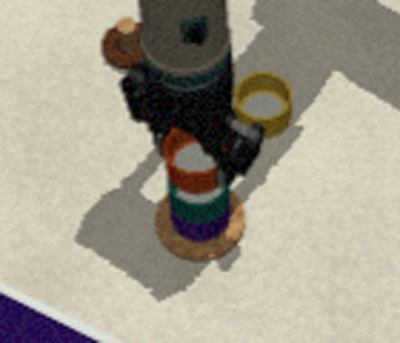

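The orange dish's left edge in the crop (165) sits a little left of teal's (172). I'll measure that before lowering.

```bash
python3 - <<'E'
from look import *
c=bot.camera("scene");im=c["img"];e=bot.read_state()["eef_pos"]
pr=lambda X:(lambda v:np.round(v[:2]/v[2],1))(c["camera_matrix"]@(c["R"]@np.array(X)+c["t"]))
print("pred orange",pr([e[0]-.0006,e[1],e[2]-.0084+.021]),"teal",pr([.6278,.0076,.065]))
for hue,p in(((0,12),(297,208)),((75,100),(299,220)),((112,145),(299,231))): print(hull(im,p,22,70,hue)[:2])
hsv=cv2.cvtColor(im,cv2.COLOR_BGR2HSV)
for y in range(196,236,3): print(y," ".join(f"{h:3d}{'*' if s>70 else ' '}" for h,s,_ in hsv[y,284:316]))
E
```

```text
pred orange [298.6 204.3] teal [299.4 215.1]
((295.7426726279185, 206.02583209140585), (286, 194, 21, 24))
((299.2824302134647, 220.28653530377667), (289, 215, 21, 13))
((299.7155858930603, 227.61092150170649), (290, 223, 20, 11))
196  23*  10  173*  45   10*   8*   8*   7*   8*  10*  10*   7* 175*   0*  24*  90*   0*   0  150* 120*  24*  70* 105*  75  124*  94* 162*  30   70   90   60  135 
199  90  170   38   10*   8*   8*   5*   2*   5*   6*   8*   8*  10*   9*   8*   7* 137*  15*   0   10  100* 116*  93*  72* 110* 167*  83* 128*  48* 135   60  150 
202  26   15   60    6*   8*   5*   4*  10*  10*  12   36   38   24   42   36   42   35    0   70* 120*  84* 140*  70*  23*   0*   9* 110* 115*   6* 143*   0  100*
205  19   27   30   11*   9*  10*   5*  11   26   40   36   39   30   36   43   36   43   34   30   30   39   45*   0   60  120*  17*  10  120  105   54* 108*   0*
208  23   24   21   17   12*  10*  10*  11*  12*  14   21   34   39   34   26   36   30   36   21   20   12*  14*   8*  90*   0  120* 176*  72* 110*   0    0*  15*
211  28   24   24   24   23   12*   5*  10*  10* 
[... 725 characters left out ...]
  93*  87* 115* 158*   8*  15*  15*  16*  18 
226  19*  14*  14*  14*  16*  10* 143* 134* 121* 110*  98*  77*  88*  85*  88*  87*  82*  87*  92*  84*  86*  99* 112* 134* 132* 133*   6*  14*  16*  17*  16*  17*
229  19   17*  15*  15*  16*  15*   9* 152* 128* 138* 130* 135* 133* 134* 135* 131* 134* 132* 134* 133* 135* 138* 133* 134* 135*   5*  14*  15*  16*  15*  16*  17*
232  27   17   18*  17*  17*  16*  16*  15*   9* 171* 138* 137* 136* 137* 132* 130* 137* 134* 135* 135* 134* 136* 162*  11*  16*  15*  16*  16*  15*  17*  17*  26 
235  27   21   20   16*  16*  15*  17*  15*  17*  13*  15*  15*  16*  14*  16*  17*  17*  12*  15*  15*  15*  18*  17*  16*  15*  14*  17*  16*  15*  25   26   24
```

The dish may sit about 2 mm toward −y in the jaws. The foot tolerates ±6 mm at entry, so I'll correct by 1 mm and lower in small steps while watching the force.

Request:
move_arm --deltas '[[[-0.5,-1,5,0,0,0,0.5],[0,0,4,0,0,0,0.5],[0,0,4,0,0,0,0.5],[0,0,3,0,0,0,0.5],[0,0,0,0,0,0,0.5],[0,0,0,0,0,0,0.5]]]'

```text
t: 22.32
eef_pos: [0.6272, 0.0088, 0.0923]
ee_rot: [[1.0, 0.0, 0.0], [0.0, -1.0, -0.0], [0.0, 0.0, -1.0]]
force: [0.4, 0.0, -1.2]
finger_gap: 0.677
```

Request:
move_arm --deltas '[[[0,0,1,0,0,0,0.5],[0,0,1,0,0,0,0.5],[0,0,0,0,0,0,0.5],[0,0,0,0,0,0,0.5]]]'

```text
t: 22.82
eef_pos: [0.6271, 0.0088, 0.0903]
ee_rot: [[1.0, 0.0, 0.0], [0.0, -1.0, -0.0], [0.0, 0.0, -1.0]]
force: [0.7, 0.1, -0.7]
finger_gap: 0.677
```

Request:
move_arm --deltas '[[[0,0,1,0,0,0,0.5],[0,0,0.5,0,0,0,0.5],[0,0,0,0,0,0,0.5],[0,0,0,0,0,0,0.5]]]'

```text
t: 23.32
eef_pos: [0.6271, 0.0088, 0.0888]
ee_rot: [[1.0, 0.0, 0.0], [0.0, -1.0, -0.0], [0.0, 0.0, -1.0]]
force: [-0.9, 1.1, -0.6]
finger_gap: 0.678
```

Request:
move_arm --deltas '[[[0,0,0.6,0,0,0,0.5],[0,0,0.4,0,0,0,0.5],[0,0,0,0,0,0,0.5],[0,0,0,0,0,0,0.5]]]'

```text
t: 23.82
eef_pos: [0.6272, 0.0088, 0.0883]
ee_rot: [[1.0, 0.0, 0.001], [0.0, -1.0, -0.0], [0.001, 0.0, -1.0]]
force: [-1.5, -0.2, 4.9]
finger_gap: 0.681
```

Request:
move_arm --deltas '[[[0,0,0,0,0,0,0.71],[0,0,0,0,0,0,0.77],[0,0,0,0,0,0,0.85],[0,0,0,0,0,0,1],[0,0,0,0,0,0,1],[0,0,0,0,0,0,1],[0,0,-15,0,0,0,1],[0,0,-40,0,0,0,1],[0,0,-40,0,0,0,1],[-10,20,0,0,0,0,1],[-25,35,0,0,0,0,1],[-30,40,0,0,0,0,0.7],[-30,40,0,0,0,0,0.7],[-25,30,0,0,0,0,0.7],[-19,16,0,0,0,0,0.7],[0,0,0,0,0,0,0.7],[0,0,0,0,0,0,0.7]]]'

```text
t: 25.95
eef_pos: [0.4882, -0.1721, 0.1828]
ee_rot: [[1.0, -0.0, 0.0], [-0.0, -1.0, 0.0], [0.0, -0.0, -1.0]]
force: [0.1, 0.0, 0.2]
finger_gap: 0.699
```

```bash
python3 - <<'E'
from look import *
C=go("c6",(("top",110,265),("scene",150,230)))
hs=hull(C["scene"]["img"],(300,202),24,70,(0,13));ht=hull(C["top"]["img"],(333,160),24,70,(0,13))
print(hs[:2],ht[:2],tri(C["top"],ht[0],C["scene"],hs[0]).round(4),onplane(C["scene"],hs[0],.101),onplane(C["top"],ht[0],.101))
# knob in the first pictures: pale part of the lid
T=dict(np.load("top0.npz"));S=dict(np.load("scene0.npz"))
for n,c,p,r in(("top",T,(413,232),8),("scene",S,(274,160),8)):
    w=np.zeros(c["img"].shape[:2],np.uint8);cv2.circle(w,p,r,1,-1)
    hsv=cv2.cvtColor(c["img"],cv2.COLOR_BGR2HSV);m=((w>0)&(hsv[...,2]>80)&(hsv[...,1]>75)).astype(np.uint8)
    ys,xs=np.nonzero(m);q=(xs.mean(),ys.mean());print(n,m.sum(),np.round(q,1),xs.min(),xs.max(),ys.min(),ys.max(),[onplane(c,q,z).round(4).tolist() for z in(.029,.046)])
E
```

```text
25.95 [ 0.4882 -0.1721  0.1828] [0.1 0.  0.2] 0.699
((299.3304504504504, 208.15747747747747), (288, 196, 23, 26)) ((331.8673281881661, 165.08011760382212), (317, 147, 31, 36)) [0.6235 0.0076 0.0956] [0.62652097 0.00834714 0.101     ] [0.62136159 0.00868246 0.101     ]
top 75 [412.8 231.8] 408 417 227 236 [[0.4898, -0.1737, 0.029], [0.4877, -0.1701, 0.046]]
scene 28 [273.6 158.4] 271 276 156 161 [[0.4832, -0.1781, 0.029], [0.4929, -0.1698, 0.046]]
```

View pics/c6.png

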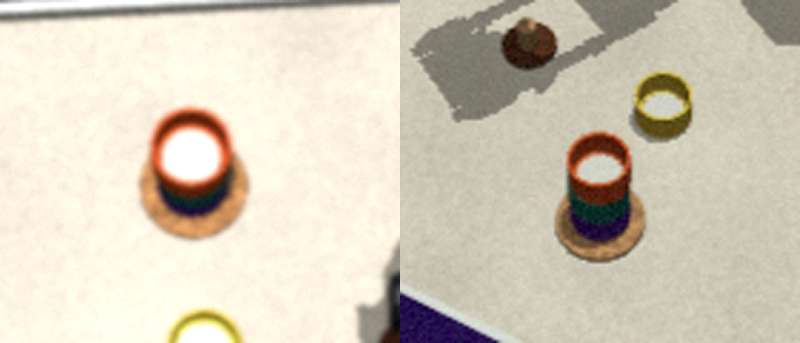

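The stack is upright: orange is centred on teal in both views, with no tilt or gap visible. The lid knob is at about (0.4885, −0.171), and the gripper is already above it. Going down with the tips kept above the disc.

Request:
move_arm --deltas '[[[0.3,-0.9,45,0,0,0,0.7],[0,0,50,0,0,0,0.7],[0,0,40,0,0,0,0.7],[0,0,20,0,0,0,0.7],[0,0,8.5,0,0,0,0.7],[0,0,0,0,0,0,0.7],[0,0,0,0,0,0,0.7],[0,0,0,0,0,0,0.45],[0,0,0,0,0,0,0.1],[0,0,0,0,0,0,0.1],[0,0,0,0,0,0,0.1],[0,0,0,0,0,0,0.1],[0,0,0,0,0,0,0.1]]]' --force 30

```text
t: 27.68
eef_pos: [0.4888, -0.1715, 0.02]
ee_rot: [[1.0, 0.0, 0.001], [0.0, -1.0, -0.0], [0.001, 0.0, -1.0]]
force: [-0.8, 0.6, 6.7]
finger_gap: 0.246
```

Request:
move_arm --deltas '[[[0,0,-6,0,0,0,0.1],[0,0,-15,0,0,0,0.1],[0,0,-30,0,0,0,0.1],[0,0,-40,0,0,0,0.1],[0,0,-40,0,0,0,0.1],[0,0,-25,0,0,0,0.1],[0,0,-12,0,0,0,0.1],[0,0,0,0,0,0,0.1],[0,0,0,0,0,0,0.1]]]'

```text
t: 28.8
eef_pos: [0.4876, -0.1709, 0.1861]
ee_rot: [[1.0, 0.0, -0.002], [0.0, -1.0, 0.001], [-0.002, -0.001, -1.0]]
force: [0.6, 0.6, -1.8]
finger_gap: 0.243
```

```bash
python3 - <<'E'
from look import *
C=go("c7",(("top",140,340),("scene",80,230)))
E
```

```text
28.8 [ 0.4876 -0.1709  0.1861] [ 0.6  0.6 -1.8] 0.243
```

View pics/c7.png

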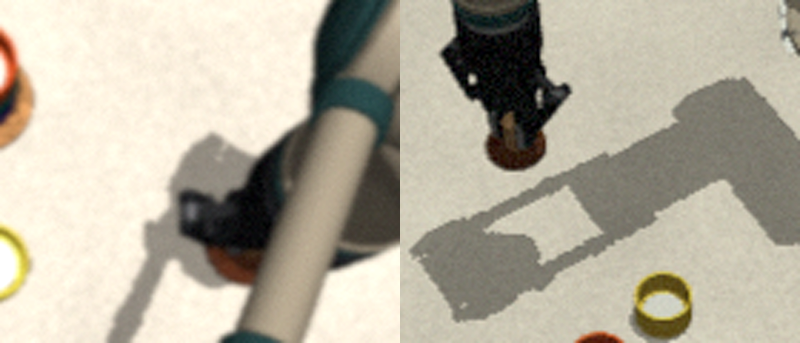

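The lid hangs level by its knob. Carrying it over the stack.

Request:
move_arm --deltas '[[[12,-15,0,0,0,0,0.1],[22,-28,0,0,0,0,0.1],[28,-37,0,0,0,0,0.1],[28,-37,0,0,0,0,0.1],[24,-32,0,0,0,0,0.1],[16,-20,0,0,0,0,0.1],[8.5,-10.5,5,0,0,0,0.1],[0,0,15,0,0,0,0.1],[0,0,10,0,0,0,0.1],[0,0,0,0,0,0,0.1],[0,0,0,0,0,0,0.1],[0,0,0,0,0,0,0.1]]]'

```text
t: 30.4
eef_pos: [0.6271, 0.0078, 0.1579]
ee_rot: [[1.0, -0.0, 0.001], [-0.0, -1.0, -0.0], [0.001, 0.0, -1.0]]
force: [-0.7, -0.0, -1.9]
finger_gap: 0.246
```

```bash
python3 - <<'E'
from look import *
C=go("c8",(("top",110,265),("scene",130,230)))
E
```

```text
30.4 [0.6271 0.0078 0.1579] [-0.7 -0.  -1.9] 0.246
```

View pics/c8.png

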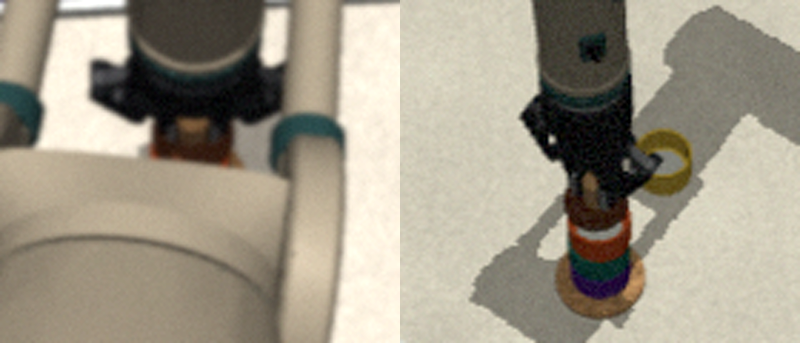

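The lid (crop columns 566–630) is in line with the orange dish (568–631). Lowering to the expected seat at 0.136 m.

Request:
move_arm --deltas '[[[0,0,6,0,0,0,0.1],[0,0,5,0,0,0,0.1],[0,0,4,0,0,0,0.1],[0,0,3,0,0,0,0.1],[0,0,1,0,0,0,0.1],[0,0,0,0,0,0,0.1],[0,0,0,0,0,0,0.1]]]'

```text
t: 31.38
eef_pos: [0.627, 0.0082, 0.1385]
ee_rot: [[1.0, 0.0, 0.0], [0.0, -1.0, -0.0], [0.0, 0.0, -1.0]]
force: [-0.7, 0.2, -1.1]
finger_gap: 0.244
```

Request:
move_arm --deltas '[[[0,0,1,0,0,0,0.1],[0,0,1,0,0,0,0.1],[0,0,0,0,0,0,0.1],[0,0,0,0,0,0,0.1]]]'

```text
t: 31.88
eef_pos: [0.6269, 0.0082, 0.1363]
ee_rot: [[1.0, 0.001, 0.0], [0.001, -1.0, -0.0], [0.0, 0.0, -1.0]]
force: [0.1, 0.1, -1.1]
finger_gap: 0.241
```

Request:
move_arm --deltas '[[[0,0,0.6,0,0,0,0.1],[0,0,0.5,0,0,0,0.1],[0,0,0,0,0,0,0.1],[0,0,0,0,0,0,0.1]]]'

```text
t: 32.38
eef_pos: [0.6272, 0.0082, 0.136]
ee_rot: [[1.0, 0.0, 0.001], [0.0, -1.0, -0.0], [0.001, 0.0, -1.0]]
force: [-1.2, -0.5, 6.1]
finger_gap: 0.241
```

Contact at 0.1360 m, as predicted. Releasing, rising and moving clear.

Request:
move_arm --deltas '[[[0,0,0,0,0,0,0.3],[0,0,0,0,0,0,0.38],[0,0,0,0,0,0,0.5],[0,0,0,0,0,0,0.7],[0,0,0,0,0,0,0.7],[0,0,0,0,0,0,0.7],[0,0,-12,0,0,0,0.7],[0,0,-35,0,0,0,0.7],[0,0,-45,0,0,0,0.7],[-15,20,0,0,0,0,0.7],[-30,40,0,0,0,0,0.7],[-30,45,0,0,0,0,0.7],[-30,45,0,0,0,0,0.7],[-30,45,0,0,0,0,0.7],[-15,25,0,0,0,0,0.7],[0,0,0,0,0,0,0.7],[0,0,0,0,0,0,0.7]]]'

```text
t: 34.5
eef_pos: [0.4767, -0.2114, 0.2271]
ee_rot: [[1.0, -0.0, -0.0], [-0.0, -1.0, 0.001], [-0.0, -0.001, -1.0]]
force: [0.9, 0.4, 0.9]
finger_gap: 0.706
```

```bash
python3 - <<'E'
from look import *
C=go("c9",(("top",110,265),("scene",120,230)))
h=hull(C["top"]["img"],(337,232),22);g=hull(C["scene"]["img"],(322,186),20,70,(20,35));print("yellow",tri(C["top"],h[0],C["scene"],g[0]).round(4),h[1],g[1])
T=dict(np.load("top0.npz"))["img"].astype(int);d=np.abs(C["top"]["img"].astype(int)-T).max(2)
print("mug diff",(d[205:275,140:205]>50).sum(),"marker diff",(d[165:240,480:515]>50).sum())
pr=lambda c,X:(lambda v:np.round(v[:2]/v[2],1))(c["camera_matrix"]@(c["R"]@np.array(X)+c["t"]))
for n in C:
    c=C[n];print(n,"pred disc",pr(c,[.6275,.008,.126]),"pred knob top",pr(c,[.6275,.008,.162]))
    hsv=cv2.cvtColor(c["img"],cv2.COLOR_BGR2HSV);p=pr(c,[.6275,.008,.162]);w=np.zeros(hsv.shape[:2],np.uint8);cv2.circle(w,tuple(int(round(v)) for v in p),11,1,-1)
    m=(w>0)&(hsv[...,2]>85)&(hsv[...,1]>75)&(hsv[...,0]>10)&(hsv[...,0]<22);ys,xs=np.nonzero(m);print("knob",xs.mean().round(1),ys.mean().round(1),xs.min(),xs.max(),ys.min(),ys.max())
E
```

```text
34.5 [ 0.4767 -0.2114  0.2271] [0.9 0.4 0.9] 0.706
yellow [ 0.49   -0.0034  0.0197] (323, 218, 28, 28) (312, 175, 21, 24)
mug diff 0 marker diff 1504
top pred disc [332.3 158.8] pred knob top [332.4 153.3]
knob 331.7 153.9 322 340 148 159
scene pred disc [298.6 203.5] pred knob top [298.  196.3]
knob 298.0 197.4 294 301 195 200
```

View pics/c9.png

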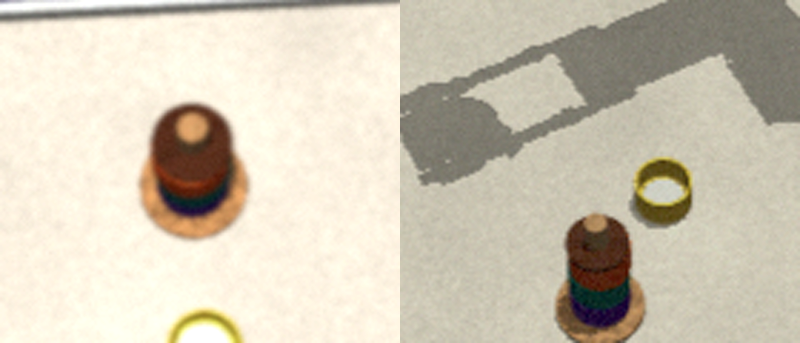

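The stack is complete and upright with the lid level, the knob where predicted, and the yellow dish and mug unmoved. The arm or its shadow lies over the marker area in the top view, so I'll check the marker in the scene view before handing in.

```bash
python3 - <<'E'
from look import *
c=bot.camera("scene");S=dict(np.load("scene0.npz"))["img"]
for n,im in(("before",S),("now",c["img"])):
    print(n,[np.round(v,1) if i!=1 else v for i,v in enumerate(hull(im,(207,156),26,90))])
print("mug diff scene",(np.abs(c["img"].astype(int)-S.astype(int)).max(2)[205:262,415:465]>50).sum())
E
```

```text
before [array([207.5, 155.2]), (190, 142, 35, 28), np.float64(184.5)]
now [array([207.5, 155.3]), (190, 142, 35, 28), np.float64(188.0)]
mug diff scene 0
```

The marker and mug have not moved. Handing in.

```bash
python3 -c "
from rig import bot
print(bot.job_done(), bot.read_state()['t'])"
```

```text
the job is handed in; nothing more can be done
the job is handed in; nothing more can be done
```

I stacked the purple, teal and orange dishes on the coaster in that order, closed the stack with the lid, and handed the job in at about 35 s on the robot's clock.

- **Seating:** Every piece met contact within 0.1 mm of its predicted height: 0.0178, 0.0538, 0.0883 and 0.1360 m. Contact forces stayed under 7 N.
- **Position:** The purple dish measured at (0.629, 0.007), about 1 mm from the coaster's middle averaged over the two views. Each view alone differs by 2–3 mm, in opposite directions.
- **Final look:** The stack was upright and the lid level. The lid knob was within 1.1 px of where it should be in both views.
- **Left alone:** Yellow was within 0.5 mm of its first measured position, and the mug and marker were unchanged in the scene view.

**Checks that disagreed:**
- The placed orange dish's two-view measurement came out about 5 mm low. The top-view colour mask had probably spilled onto other orange-brown pixels, so I relied on contact height, the pictures and the scene view.
- In the top view the marker area differed from the first picture, probably because of the arm or its shadow. The scene view showed the marker had not moved.

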